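Lamp check of a jade bangle

TASK

Take the green jade bangle out of the slotted rest and hang it over the bar of the lamp stand, so that the bar carries it by itself. Then press the red lamp key on the grey control box down with the fingers until its top is flush with the rim of the yellow collar, and keep it there: the program finishes while the robot is still holding the key at that depth. Leave the other bangles, the loupe and the jar alone.

Things in the scene. Friction and masses are not known exactly. Their poses are not given: they have to be found in the camera images.
- jade_bangle: Green jade bangle, a closed ring of round section: outer diameter 79, inner 59, section 10 mm; about 60 g. Origin: centre of the ring; its x axis is the ring's axis. It starts upright in one of three slots (which one varies) of a low rest, 22 mm deep in it, its top 87 mm above the counter. The three bangles stand 70 mm apart along their rings' axis.
- bangle_rest: Fixed rest of dark wood and cream blocks with three slots for bangles, 230 mm along its x (the row), 90 mm along its y, 30 mm high. Origin at the centre of its underside.
- black_bangle: Black bangle of the same size and axes, in another slot of the rest. To be left where it is.
- amber_bangle: Amber-orange bangle of the same size and axes, in another slot of the rest. To be left where it is.
- lamp_stand: Fixed lamp stand, origin under the centre of its black base (x 150, y 170, z 12 mm). A 20 mm brass post, 160 mm high, at x 10, y -75 mm carries a level 12 mm bar along the stand's y, centre line 150 mm above the counter. Its +y end (y 65) is free with an 18 mm disc. A grey lamp trough stands at x -75 to -30, up to 60 mm high. A hung bangle's centre rests 23 mm below the bar's.
- bar_mid (a point): Point on the bar's centre line, 60 mm from its free end and 70 mm from the post's surface: a good place to hang the bangle. Its y axis runs along the bar towards the free end.
- bar_end (a point): Centre of the bar's free end.
- control_box: Fixed grey control box, 110 x 100 x 45 mm high, origin at the centre of its underside. On its top, at the centre, stands a yellow collar (outer diameter 62, inner 54 mm) whose rim is 58 mm above the work surface; inside it is the red key.
- key_top (a point): Centre of the top face of the red round key (cap diameter 46 mm); moves with the key. 67 mm above the work surface when not pressed, 58 mm (flush with the collar's rim) at half travel.
- lamp_key (a joint): How far the red key is pressed straight down: 0 = up, 0.009 m = flush with the collar's rim, 0.018 m = bottomed. A spring pushes it back: about 2.5 N to start it, 4.8 N when flush, 7 N at the bottom.
- loupe: Dark steel loupe (36 mm diameter, 22 mm high, with a black swivel cover) lying on the counter, origin under the centre of the round part. Bystander.
- polish_jar: White jar with a blue cap, 52 mm diameter, 60 mm high, origin under its centre. Bystander.
Things that resemble listed ones, but are neither listed nor needed, are in the scene too. Leave any blue look-alike of the jade_bangle alone.

How it is judged:
By the outcome, as a careful person would: the job done as asked, in the order asked, and still so for the second after the job is handed in, while the arm keeps its last pose, push and grip.
It also fails if it takes over 54 s, if anything falls off the work surface, if the arm or the gripper's body presses on something with over 40 N, if the wrist force passes 120 N, or if a joint passes its speed limit or range.

ROBOT

A 6-joint arm with a two-finger parallel gripper is mounted at the origin on the work surface. World frame = base frame: x ahead of the robot, y to its left, z up, the work surface at z = 0. Lengths are in mm, angles in rad, forces in N, time in s.
With the tool pointing down it reaches from about 375 to 900 mm from the base axis. Payload 3.1 kg.
Tool frame: the origin (TCP) lies at the very end of the fingers, on their centre line; the grasp point (between the pads) lies 19 mm behind it (manip.grip_depth is the distance from the TCP to the grasp point, in mm); x points along the fingers, y is the direction in which the jaws open and shut, and the axes are right-handed (so a half turn about x gives the same grasp; the last joint's range is limited). The gripper opens to 85 mm and grips with 20 to 120 N. Pads are 22 mm wide; open, the fingers measure 114 mm over their backs; the gripper's body (76 mm by 85 mm) begins 54 mm behind the grasp point. The pads swing forward as they close: fully open they stand 13 mm farther back than shut.
Start: joints at [-1.407, 0.527, 1.433, -0, 1.181, -0.178], TCP at [209.512, -588.814, 231.31] pointing down, gripper open.
Joint ranges: [-3.08, 3.08], [-0.75, 2.2], [0.22, 2.44], [-1.43, 4.57], [0, 2.65], [-2.85, 2.85]. Speed limits (rad/s): [2.79, 2.79, 3.14, 3.14, 3.14, 3.14].

INTERFACE

Orientations are given as a 3x3 rotation matrix whose columns are the frame's x, y, z axes.
In Python, from station import manip gives the robot as it stands.
- The arm moves only by the tool move_arm, never from a script. Its argument "deltas" is a list of rows, each an object with "xyz": the shift along the tool's x, y, z in mm, a list of three; "rot": the turn, a rotation vector about the tool's x, y, z in degrees, a list of three; "claw": the finger opening in mm, from 0 to 85.4. In form: [{"xyz": [tx, ty, tz], "rot": [ax, ay, az], "claw": claw}, ...]. A call has 1 to 10 rows; each row is the pose to reach, as a shift and turn from the pose commanded when the call began, along the tool's axes at that moment; what a row does not reach only later rows make up. A row lasts 1/10 s, in which the tool goes at most 50 mm and 8.59 degrees, less where a joint would pass 70% of its speed; a pose out of reach is approached as far as the arm can. A call with a gripper value outside its range is refused whole. The fingers move at their own pace and stop on an object; "squeeze" is the grip in N (left out, the last holds). Time passes only in rows, so rows that repeat a pose let the fingers close. It gives the time, the measured TCP pose, the force and the opening at its end, in the units of the state.
- manip.observe(): the state, without advancing time (a new reading comes with each control period).
- manip.grab_frame(name): name is "side" or "top" or "wrist"; returns the picture (400x640x3 uint8, red, green, blue); there is no depth.
- manip.get_calibration(name): a dict with "camera_matrix" (3x3 intrinsics, pixels), "xyz" and "attitude" of the camera in the world; the wrist camera has in their place "T_tool_cam" (4x4, takes a point from camera to tool coordinates, whose origin is the TCP and whose axes are the tool frame's). Camera axes: x right, y down, z forward; pixel columns grow to the right and rows downward; lengths in mm; the calibration is good to about 2 mm. The wrist camera is an equidistant fisheye: a pixel r from the principal point sees the ray r / f radians off the axis. A picture is of the moment at which its call begins: read the wrist's pose just before it. get_calibration takes no time and is no camera call.
- manip.close_job(): hands the job in, once; it reports no verdict.
Trained networks look in the newest picture that a camera, given by its name, has taken for a name from the list of things; names that differ only in an ending like _2 or _b are one class to them, and where a whole thing is asked for, a point or a joint stands for the part that bears it (a point fixed in the world has none). Each returns a list of dicts, best first, with "score" (0 to 1); they miss things now and then, are a little off and sometimes report something else, mostly with a low value. They report only what shows in the picture. A call takes as long as a camera call. They do not tell look-alikes from the thing itself.
- manip.spot_in(camera, target): "uv" ([column, row] in pixels, amid what is visible of it).
- manip.spot_point(camera, target): "uv" ([column, row] in pixels: a listed point, or the origin of a listed thing).
The state is a dict: "t": time; "joint_positions": joint angles; "joint_velocities": joint speeds; "effort": joint torques, N m; "eef_pos": TCP position; "eef_rot": TCP orientation; "contact_force": force on the tool from outside, world axes, zero at the start; "wrist_torque": the same for the moment, N m; "opening": opening from 0.0 (shut) to 1.0 (fully open).
Only numpy, scipy, OpenCV 4.12 (cv2) and the standard library are available. Lean on these libraries where they do the work, as an engineer would, in place of code of your own. Each camera call takes 0.05 s, during which the arm holds its last target.

## Working session

There is one attempt and no reset: what is moved stays moved. The work goes in short steps, Python scripts to look and compute and a tool call to move; the robot and the scene stay as the last step left them, time stands still between calls to the robot, and variables do not carry over. Pictures are saved under pics/ and viewed, and the job is handed in when it is done.

Besides the shell and the picture viewer there is one more tool, called after ">>>" as name([rows], argument=value, ...), one row to a line, values as JSON. move_arm: Moves the arm, as the interface text tells. Its arguments: {"type":"object","properties":{"deltas":{"type":"array"},"squeeze":{"type":"number"}},"required":["deltas"]}

```bash
ls; mkdir -p pics
cat > h.py <<'E'
import numpy as np, cv2
from station import manip
def save(n,im): cv2.imwrite('pics/'+n+'.png',cv2.cvtColor(im,cv2.COLOR_RGB2BGR))
E
python3 - <<'E'
from h import *
np.set_printoptions(precision=4,suppress=True)
for c in ['top','side','wrist']:
    print(c,manip.get_calibration(c))
print(manip.observe())
for c in ['top','side','wrist']: save(c+'0',manip.grab_frame(c))
E
```

```text
pics
top {'camera_matrix': array([[469.1561,   0.    , 320.6621],
       [  0.    , 469.1561, 196.8758],
       [  0.    ,   0.    ,   1.    ]]), 'xyz': array([ 396.9262,   18.23  , 1158.2384]), 'attitude': array([[ 0.0247, -0.9896,  0.1419],
       [-0.9995, -0.0219,  0.0215],
       [-0.0182, -0.1424, -0.9896]])}
side {'camera_matrix': array([[488.6759,   0.    , 324.4404],
       [  0.    , 488.6759, 194.9238],
       [  0.    ,   0.    ,   1.    ]]), 'xyz': array([-517.6405,  350.2162,  863.3941]), 'attitude': array([[-0.2788, -0.5454,  0.7905],
       [-0.9602,  0.1447, -0.2388],
       [ 0.0158, -0.8256, -0.5641]])}
wrist {'camera_matrix': array([[309.7069,   0.    , 323.1442],
       [  0.    , 309.7069, 198.788 ],
       [  0.    ,   0.    ,   1.    ]]), 'T_tool_cam': array([[   0.0001,   -0.321 ,    0.9471, -143.5525],
       [   1.    ,    0.0006,    0.0001,    0.0985],
       [  -0.0006,    0.9471,    0.321 ,  -82.6112],
       [   0.    ,    0.    ,    0.    ,    1.    ]])}
{'t': 0.0, 'joint_positions': array([-1.4075,  0.5285,  1.4339,  0.    ,  1.1814, -0.1785]), 'joint_velocities': array([-0.0016,  0.0002,  0.0011, -0.001 ,  0.0021,  0.0001]), 'effort': array([  0.0007, -44.2354, -17.8024,  -0.0002,   0.0084,  -0.    ]), 'eef_pos': array([ 209.4138, -588.1335,  230.3361]), 'eef_rot': array([[-0.0003,  0.3352, -0.9422],
       [ 0.0021, -0.9422, -0.3352],
       [-1.    , -0.0021, -0.0004]]), 'contact_force': array([0.7703, 0.0725, 0.002 ]), 'wrist_torque': array([-0.0075, -0.0191,  0.0518]), 'opening': 0.9992228149279255}
```

View pics/top0.png

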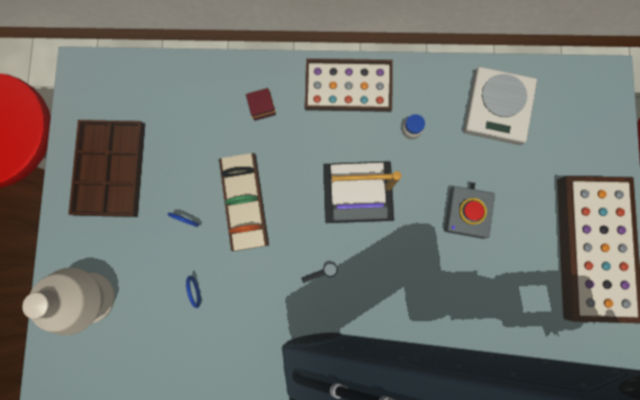

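View pics/side0.png

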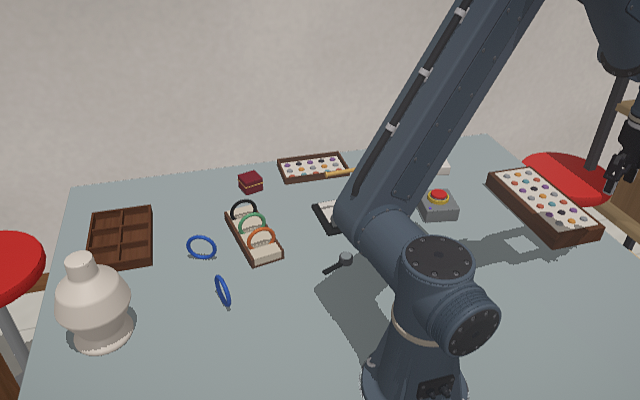

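View pics/wrist0.png

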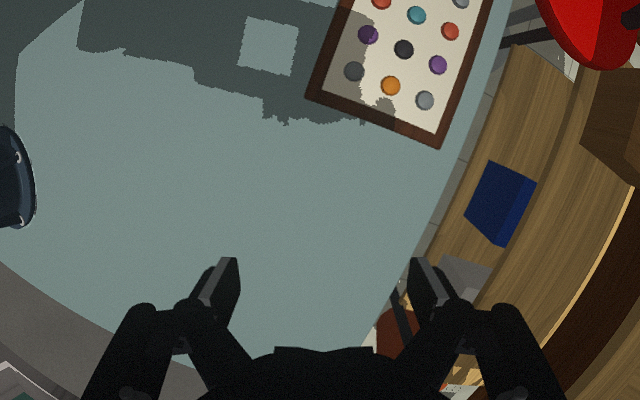

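Run:
```python
from h import *
for c in ['top','side']:
    manip.grab_frame(c)
    for t in ['jade_bangle','bangle_rest','black_bangle','amber_bangle','lamp_stand','bar_mid','bar_end','control_box','key_top']:
        print(c,t,[(np.round(d['uv'],1).tolist(),round(d['score'],2)) for d in manip.spot_point(c,t)][:4])
```

```text
top jade_bangle [([245.0, 198.1], 0.78), ([184.3, 219.8], 0.64), ([190.9, 288.6], 0.57)]
top bangle_rest [([243.2, 202.1], 0.98), ([474.3, 208.0], 0.43)]
top black_bangle [([234.7, 171.6], 0.59)]
top amber_bangle [([244.8, 229.0], 0.78)]
top lamp_stand [([357.6, 189.4], 0.85)]
top bar_mid [([361.1, 177.0], 0.89)]
top bar_end [([335.3, 174.1], 0.86)]
top control_box [([465.6, 212.9], 0.64), ([473.4, 209.4], 0.64)]
top key_top [([477.4, 207.7], 0.74)]
side jade_bangle [([249.8, 225.9], 0.75), ([201.4, 244.3], 0.71), ([221.0, 291.0], 0.49)]
side bangle_rest [([252.5, 235.8], 0.74)]
side black_bangle [([240.4, 210.3], 0.69)]
side amber_bangle [([258.3, 238.8], 0.62)]
side lamp_stand [([346.0, 214.8], 0.71)]
side bar_mid [([343.0, 172.6], 0.97), ([326.2, 173.4], 0.66)]
side bar_end [([327.9, 175.0], 0.93), ([252.6, 223.9], 0.47)]
side control_box [([437.8, 209.9], 0.86)]
side key_top [([439.3, 191.3], 0.71)]
```

```bash
cat >> h.py <<'E'
def ray(c,uv):
    k=manip.get_calibration(c);K=k['camera_matrix'];d=np.linalg.solve(K,[uv[0],uv[1],1.]);d=k['attitude']@d
    return np.array(k['xyz']),d/np.linalg.norm(d)
def atz(c,uv,z):
    o,d=ray(c,uv);return o+d*(z-o[2])/d[2]
def tri(a,b):
    o1,d1=ray('top',a);o2,d2=ray('side',b)
    s=np.linalg.lstsq(np.c_[d1,-d2],o2-o1,rcond=None)[0];p,q=o1+s[0]*d1,o2+s[1]*d2
    return (p+q)/2,np.linalg.norm(p-q)
def proj(c,P):
    k=manip.get_calibration(c);p=k['attitude'].T@(np.array(P,float)-k['xyz']);u=k['camera_matrix']@p;return u[:2]/u[2]
E
python3 - <<'E'
from h import *
np.set_printoptions(precision=1,suppress=True)
T=dict(jade=((245,198.1),(249.8,225.9),47.5),black=((234.7,171.6),(240.4,210.3),47.5),amber=((244.8,229),(258.3,238.8),47.5),rest=((243.2,202.1),(252.5,235.8),0),mid=((361.1,177),(343,172.6),150),end=((335.3,174.1),(327.9,175),150),key=((477.4,207.7),(439.3,191.3),67),stand=((357.6,189.4),(346,214.8),0))
for n,(a,b,z) in T.items(): print(n,tri(a,b),atz('top',a,z),atz('side',b,z))
im=cv2.imread('pics/top0.png')
cv2.imwrite('pics/topc.png',cv2.resize(im[140:260,210:410],None,fx=4,fy=4,interpolation=cv2.INTER_CUBIC))
im=cv2.imread('pics/side0.png')
cv2.imwrite('pics/sidec.png',cv2.resize(im[150:300,180:380],None,fx=4,fy=4,interpolation=cv2.INTER_CUBIC))
E
```

```text
jade (array([553.3, 233. ,  30.8]), np.float64(12.46681714553793)) [549.2 223.8  47.5] [535.1 240.9  47.5]
black (array([614.1, 253.6,  45.9]), np.float64(2.9323723896739375)) [613.3 251.8  47.5] [612.7 255.1  47.5]
amber (array([476.3, 224.6,  45.2]), np.float64(7.055210783066245)) [475.1 220.7  47.5] [475.2 228.1  47.5]
rest (array([544.8, 235.3,   4.5]), np.float64(0.8545815361001009)) [545.5 236.6   0. ] [550.1 234.3  -0. ]
mid (array([591.1, -43.2, 138. ]), np.float64(9.668043462939748)) [587.2 -47.  150. ] [574.4 -32.2 150. ]
end (array([594.4,   7.4, 136.6]), np.float64(4.007946272561172)) [592.5   9.4 150. ] [573.   11.9 150. ]
key (array([ 537.1, -324.4,   61.5]), np.float64(1.9016121016447165)) [ 536.  -323.6   67. ] [ 529.9 -318.7   67. ]
stand (array([584.6, -49.8,  -6.6]), np.float64(2.3427833211457116)) [583.9 -48.4   0. ] [575.8 -47.9   0. ]
```

View pics/topc.png

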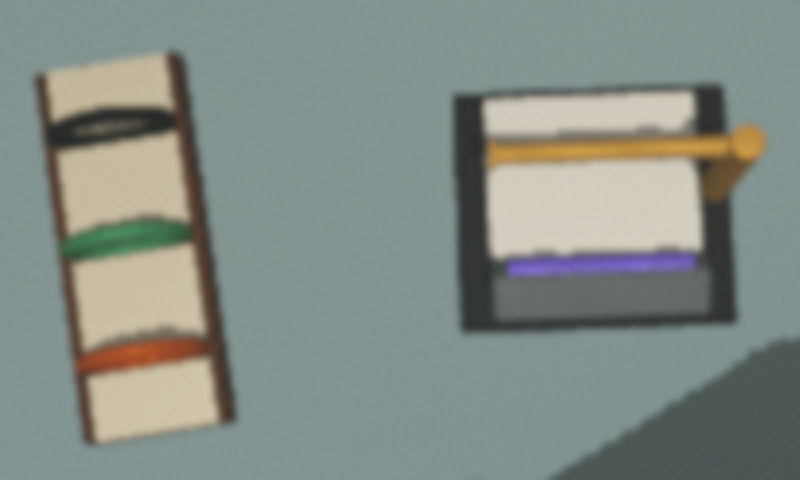

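View pics/sidec.png

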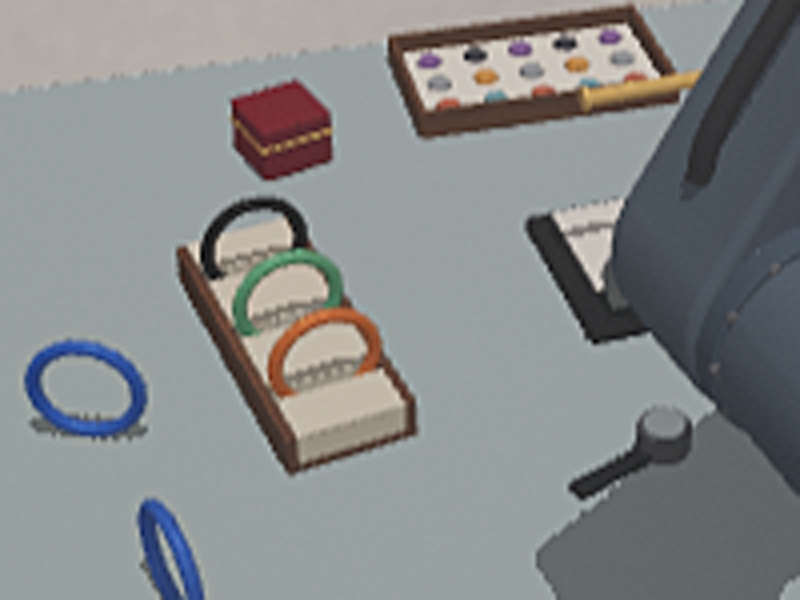

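```bash
cat >> h.py <<'E'
from scipy.spatial.transform import Rotation as R
def Rdown(th): # jaw (tool y) along direction th in world xy
    y=np.array([np.cos(th),np.sin(th),0]);x=np.array([0,0,-1.]);return np.c_[x,y,np.cross(x,y)]
def rel(pos,Rt,s=None):
    s=s or manip.observe();R0=np.array(s['eef_rot']);p0=np.array(s['eef_pos'])
    return R0.T@(np.array(pos)-p0), np.degrees(R.from_matrix(R0.T@Rt).as_rotvec())
def wproj(P,s):
    k=manip.get_calibration('wrist');T=k['T_tool_cam'];K=k['camera_matrix']
    pt=np.array(s['eef_rot']).T@(np.array(P,float)-s['eef_pos']);pc=T[:3,:3].T@(pt-T[:3,3])
    th=np.arctan2(np.hypot(*pc[:2]),pc[2]);a=np.arctan2(pc[1],pc[0]);return K[:2,2]+K[0,0]*th*np.array([np.cos(a),np.sin(a)])
def wray(uv,s):
    k=manip.get_calibration('wrist');T=k['T_tool_cam'];K=k['camera_matrix']
    d=(np.array(uv)-K[:2,2])/K[0,0];th=np.hypot(*d);c=np.r_[d/max(th,1e-9)*np.sin(th),np.cos(th)]
    Rw=np.array(s['eef_rot']);return Rw@T[:3,3]+s['eef_pos'],Rw@T[:3,:3]@c
def watz(uv,z,s):
    o,d=wray(uv,s);return o+d*(z-o[2])/d[2]
E
python3 - <<'E'
from h import *
np.set_printoptions(precision=2,suppress=True)
f=lambda p:(p[0]/4+210-.4,p[1]/4+140-.4)
c=[atz('top',f(p),30) for p in [(40,75),(180,53),(235,420),(90,440)]]
print(np.array(c),np.mean(c,0))
for a,b in [(0,1),(1,2),(3,2),(0,3)]:
    d=c[b]-c[a];print(np.linalg.norm(d),np.degrees(np.arctan2(d[1],d[0])))
for p in [(490,153),(725,147)]: print('bar',atz('top',f(p),150))
for p in [(120,118),(127,238),(142,352)]: print('ring',atz('top',f(p),80))
for z in (0,12):
  b=[atz('top',f(p),z) for p in [(455,95),(722,86),(735,322),(462,330)]];print(np.array(b),np.mean(b,0))
s=manip.observe()
import math
for th in (0,-10,-170,180): print(th,rel([545,232,260],Rdown(math.radians(th)),s))
E
```

```text
[[649.25 294.62  30.  ]
 [664.91 208.6   30.  ]
 [440.25 165.41  30.  ]
 [426.23 252.08  30.  ]] [545.16 230.18  30.  ]
87.4268426588673 -79.68190094271687
228.76991754331803 -169.11782804061707
87.79002208853116 -80.80584877123661
227.04480025159847 -169.2009331871493
bar [584.    16.21 150.  ]
bar [ 590.05 -111.69  150.  ]
ring [613.24 233.75  80.  ]
ring [542.22 226.15  80.  ]
ring [476.07 214.23  80.  ]
[[ 648.49   38.73    0.  ]
 [ 657.75 -129.      0.  ]
 [ 509.03 -137.56    0.  ]
 [ 500.19   30.86    0.  ]] [578.87 -49.24   0.  ]
[[ 645.88   38.52   12.  ]
 [ 655.05 -127.48   12.  ]
 [ 507.87 -135.95   12.  ]
 [ 499.12   30.72   12.  ]] [576.98 -48.54  12.  ]
0 (array([ -28.7, -660.9, -591.2]), array([-70.42,   0.  ,   0.  ]))
-10 (array([ -28.7, -660.9, -591.2]), array([-60.42,   0.  ,   0.  ]))
-170 (array([ -28.7, -660.9, -591.2]), array([99.58,  0.  , -0.  ]))
180 (array([ -28.7, -660.9, -591.2]), array([109.58,   0.  ,  -0.  ]))
```

>>> move_arm([
  {"xyz":[-20,-661,-591],"rot":[-81.2,0,0],"claw":85},
  {"xyz":[-20,-661,-591],"rot":[-81.2,0,0],"claw":85},
  {"xyz":[-20,-661,-591],"rot":[-81.2,0,0],"claw":85},
  {"xyz":[-20,-661,-591],"rot":[-81.2,0,0],"claw":85},
  {"xyz":[-20,-661,-591],"rot":[-81.2,0,0],"claw":85},
  {"xyz":[-20,-661,-591],"rot":[-81.2,0,0],"claw":85},
  {"xyz":[-20,-661,-591],"rot":[-81.2,0,0],"claw":85},
  {"xyz":[-20,-661,-591],"rot":[-81.2,0,0],"claw":85},
  {"xyz":[-20,-661,-591],"rot":[-81.2,0,0],"claw":85},
  {"xyz":[-20,-661,-591],"rot":[-81.2,0,0],"claw":85},
])

```text
t: 2.15
eef_pos: [399.1, -124.3, 243.0]
eef_rot: [[0.001, 0.982, 0.191], [-0.001, 0.191, -0.982], [-1.0, 0.001, 0.001]]
contact_force: [0.7, -0.0, -0.1]
opening: 0.995
```

Run:
```python
from h import *
np.set_printoptions(precision=2,suppress=True)
s=manip.observe();print(s['t'],s['eef_pos'],s['joint_positions'],np.degrees(np.arctan2(s['eef_rot'][1,1],s['eef_rot'][0,1])))
print(rel([545,232,250],Rdown(np.radians(10.8)),s))
```

```text
2.15 [ 399.11 -124.33  243.02] [-0.57  0.23  1.91  0.    1.   -0.76] 10.990650378677936
(array([  -7.05,  211.15, -321.97]), array([ 0.19,  0.05, -0.05]))
```

>>> move_arm([
  {"xyz":[-7,211,-322],"rot":[0,0,0],"claw":50},
  {"xyz":[-7,211,-322],"rot":[0,0,0],"claw":50},
  {"xyz":[-7,211,-322],"rot":[0,0,0],"claw":50},
  {"xyz":[-7,211,-322],"rot":[0,0,0],"claw":50},
  {"xyz":[-7,211,-322],"rot":[0,0,0],"claw":50},
  {"xyz":[-7,211,-322],"rot":[0,0,0],"claw":50},
  {"xyz":[-7,211,-322],"rot":[0,0,0],"claw":50},
  {"xyz":[-7,211,-322],"rot":[0,0,0],"claw":50},
  {"xyz":[-7,211,-322],"rot":[0,0,0],"claw":50},
  {"xyz":[-7,211,-322],"rot":[0,0,0],"claw":50},
])

```text
t: 3.15
eef_pos: [545.2, 230.3, 249.2]
eef_rot: [[-0.001, 0.982, 0.189], [-0.001, 0.189, -0.982], [-1.0, -0.001, 0.0]]
contact_force: [-0.1, -0.5, -0.0]
opening: 0.583
```

Run:
```python
from h import *
np.set_printoptions(precision=2,suppress=True)
s=manip.observe();print(s['t'],s['eef_pos'],s['joint_velocities'],np.degrees(np.arctan2(s['eef_rot'][1,1],s['eef_rot'][0,1])))
im=manip.grab_frame('wrist');save('w1',im)
for t in ['jade_bangle','bangle_rest']:
    print(t,[(np.round(d['uv'],1).tolist(),round(d['score'],2)) for d in manip.spot_point('wrist',t)][:4])
hsv=cv2.cvtColor(im,cv2.COLOR_RGB2HSV);m=cv2.inRange(hsv,(60,80,40),(88,255,255))
n,l,st,ce=cv2.connectedComponentsWithStats(m);print([(st[i],ce[i]) for i in range(1,n) if st[i][4]>60])
print(wproj([545,231,82.5],s),wproj([545,231,47.5],s))
```

```text
3.15 [545.19 230.29 249.21] [-0.03 -0.02  0.03 -0.    0.   -0.  ] 10.893790372246803
jade_bangle [([161.2, 57.5], 0.93), ([302.7, 37.8], 0.58)]
bangle_rest [([322.3, 157.8], 0.9)]
[(array([318, 134,   8,  68, 531], dtype=int32), array([321.52, 167.19]))]
[323.21 177.35] [323.19 169.53]
```

View pics/w1.png

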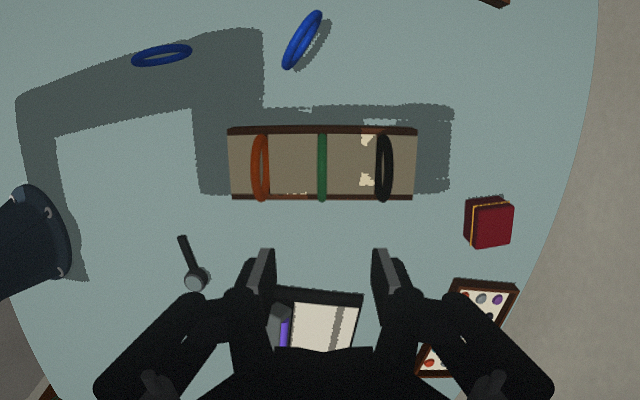

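Run:
```python
from h import *
from scipy.optimize import least_squares
np.set_printoptions(precision=2,suppress=True)
s=manip.observe()
im=cv2.cvtColor(cv2.imread('pics/w1.png'),cv2.COLOR_BGR2HSV);m=cv2.inRange(im,(60,80,40),(88,255,255))[120:210,305:340]
r,c=np.nonzero(m);r+=120;c+=305
for q in range(134,203,8):print(q,c[r==q].min(),c[r==q].max())
print(np.polyfit(r,c,1))
def ring(p,n=72):
    a=np.linspace(0,2*np.pi,n);b=np.linspace(0,2*np.pi,16)
    ax=np.array([np.cos(p[2]),np.sin(p[2]),0]);t=np.array([-ax[1],ax[0],0])
    P=[np.array([p[0],p[1],47.5])+(34.5+5*np.cos(k))*(np.cos(j)*t+np.sin(j)*np.array([0,0,1]))+5*np.sin(k)*ax for j in a for k in b if 47.5+(34.5)*np.sin(j)>32]
    return np.array([wproj(x,s) for x in P])
def mm(p):
    u=ring(p);l=np.polyfit(u[:,1],u[:,0],1);return np.array([u[:,1].min(),u[:,1].max(),np.polyval(l,140),np.polyval(l,195)])
tgt=np.array([133.5,201.5,*np.polyval(np.polyfit(r,c,1),[140,195])])
f=least_squares(lambda p:mm([p[0],p[1],np.radians(p[2])])-tgt,[545,231,10.8],diff_step=1e-3)
print(f.x,f.fun,mm([f.x[0],f.x[1],np.radians(f.x[2])]),tgt)
```

```text
134 320 324
142 318 325
150 318 325
158 318 325
166 318 325
174 318 325
182 318 325
190 318 325
198 318 325
[ -0.   321.59]Traceback (most recent call last):
  File "<stdin>", line 17, in <module>
    return func(*args, **kwargs)
    vector_fun = VectorFunction(
        fun_wrapped,
    ...<6 lines>...
        workers=workers
    )
    self.J, dct = approx_derivative(
                  ~~~~~~~~~~~~~~~~~^
        self.fun_wrapped, self.x, f0=self.f, **finite_diff_options
        ^^^^^^^^^^^^^^^^^^^^^^^^^^^^^^^^^^^^^^^^^^^^^^^^^^^^^^^^^^
    )
    ^
    J, _nfev = _dense_difference(fun_wrapped, x0, f0, h,
               ~~~~~~~~~~~~~~~~~^^^^^^^^^^^^^^^^^^^^^^^^
                             use_one_sided, method,
                             ^^^^^^^^^^^^^^^^^^^^^^
                             mf)
                             ^^^
    df = [f_eval - f0 for f_eval in f_evals]
                                    ^^^^^^^
    f = np.atleast_1d(self.fun(x, *self.args, **self.kwargs))
                      ~~~~~~~~^^^^^^^^^^^^^^^^^^^^^^^^^^^^^^
    return np.atleast_1d(self.fun(x))
                         ~~~~~~~~^^^
    return self.f(x, *self.args, **self.kwargs)
           ~~~~~~^^^^^^^^^^^^^^^^^^^^^^^^^^^^^^
  File "<stdin>", line 17, in <lambda>
  File "<stdin>", line 15, in mm
  File "<stdin>", line 13, in ring
  File "h.py", line 22, in wproj
    k=manip.get_calibration('wrist');T=k['T_tool_cam'];K=k['camera_matrix']
ValueError: time passes only in moves, steps and waits
```

```bash
cat >> h.py <<'E'
import functools
class _C: pass
_g=functools.lru_cache(None)(manip.get_calibration)
class M2:
    get_calibration=staticmethod(_g)
    def __getattr__(s,n): return getattr(_m,n)
_m=manip; manip=M2()
E
cat > fit.py <<'E'
from h import *
from scipy.optimize import least_squares
np.set_printoptions(precision=2,suppress=True)
s=manip.observe()
im=cv2.cvtColor(cv2.imread('pics/w1.png'),cv2.COLOR_BGR2HSV);m=cv2.inRange(im,(60,80,40),(88,255,255))[120:210,305:340]
r,c=np.nonzero(m);r+=120;c+=305
def ring(p,n=60):
    a=np.linspace(0,2*np.pi,n);b=np.linspace(0,2*np.pi,12)
    ax=np.array([np.cos(p[2]),np.sin(p[2]),0]);t=np.array([-ax[1],ax[0],0])
    P=[np.array([p[0],p[1],47.5])+(34.5+5*np.cos(k))*(np.cos(j)*t+np.sin(j)*np.array([0,0,1]))+5*np.sin(k)*ax for j in a for k in b if 47.5+(34.5)*np.sin(j)>32]
    return np.array([wproj(x,s) for x in P])
def mm(p):
    u=ring(p);l=np.polyfit(u[:,1],u[:,0],1);return np.array([u[:,1].min(),u[:,1].max(),np.polyval(l,140),np.polyval(l,195)])
tgt=np.array([133.5,201.5,*np.polyval(np.polyfit(r,c,1),[140,195])])
f=least_squares(lambda p:mm([p[0],p[1],np.radians(p[2])])-tgt,[545,231,10.8],diff_step=1e-3)
print(f.x,f.fun,tgt)
print(rel([f.x[0],f.x[1],70],Rdown(np.radians(f.x[2])),s))
E
python3 fit.py
```

```text
[542.5  231.18  10.68] [-0.54  0.57  0.   -0.  ] [133.5  201.5  321.53 321.51]
(array([179.51,  -1.74,  -3.12]), array([0.03, 0.02, 0.06]))
```

>>> move_arm([
  {"xyz":[50,-1.7,-1.2],"rot":[0,0,0],"claw":40},
  {"xyz":[100,-1.7,-1.2],"rot":[0,0,0],"claw":40},
  {"xyz":[140,-1.7,-1.2],"rot":[0,0,0],"claw":40},
  {"xyz":[165,-1.7,-1.2],"rot":[0,0,0],"claw":40},
  {"xyz":[180,-1.7,-1.2],"rot":[0,0,0],"claw":40},
  {"xyz":[180,-1.7,-1.2],"rot":[0,0,0],"claw":40},
  {"xyz":[180,-1.7,-1.2],"rot":[0,0,0],"claw":40},
])

```text
t: 4.0
eef_pos: [543.9, 229.7, 70.1]
eef_rot: [[0.0, 0.983, 0.186], [-0.0, 0.186, -0.983], [-1.0, 0.0, 0.0]]
contact_force: [0.4, 0.3, -0.5]
opening: 0.472
```

Run:
```python
from h import *
s=manip.observe();print(s['t'],s['eef_pos'],s['opening'])
save('w2',manip.grab_frame('wrist'))
```

```text
4.0 [543.93603354 229.66050078  70.05025409] 0.4717785243619791
```

View pics/w2.png

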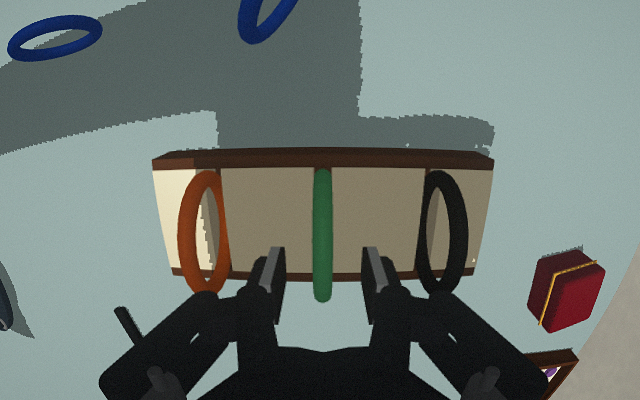

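>>> move_arm([
  {"xyz":[0,-0.5,-1.5],"rot":[0,0,0],"claw":40},
  {"xyz":[0,-0.5,-1.5],"rot":[0,0,0],"claw":4},
  {"xyz":[0,-0.5,-1.5],"rot":[0,0,0],"claw":4},
  {"xyz":[0,-0.5,-1.5],"rot":[0,0,0],"claw":4},
  {"xyz":[0,-0.5,-1.5],"rot":[0,0,0],"claw":4},
  {"xyz":[0,-0.5,-1.5],"rot":[0,0,0],"claw":4},
  {"xyz":[0,-0.5,-1.5],"rot":[0,0,0],"claw":4},
  {"xyz":[0,-0.5,-1.5],"rot":[0,0,0],"claw":4},
], squeeze=60)

```text
t: 4.85
eef_pos: [543.4, 232.2, 70.5]
eef_rot: [[0.001, 0.982, 0.187], [0.0, 0.187, -0.982], [-1.0, 0.001, -0.0]]
contact_force: [-1.4, -0.2, 5.8]
opening: 0.088
```

>>> move_arm([
  {"xyz":[0,0,0],"rot":[0,0,0],"claw":4},
  {"xyz":[0,0,0],"rot":[0,0,0],"claw":4},
  {"xyz":[-10,0,0],"rot":[0,0,0],"claw":4},
  {"xyz":[-20,0,0],"rot":[0,0,0],"claw":4},
  {"xyz":[-20,0,0],"rot":[0,0,0],"claw":4},
])

```text
t: 5.35
eef_pos: [543.8, 232.3, 91.2]
eef_rot: [[0.003, 0.982, 0.187], [0.001, 0.187, -0.982], [-1.0, 0.003, -0.0]]
contact_force: [1.2, -0.6, -0.3]
opening: 0.088
```

Run:
```python
from h import *
s=manip.observe();print(s['t'],s['eef_pos'],s['opening'])
save('w3',manip.grab_frame('wrist'))
```

```text
5.35 [543.840385   232.26789119  91.15752549] 0.08827444433319459
```

View pics/w3.png

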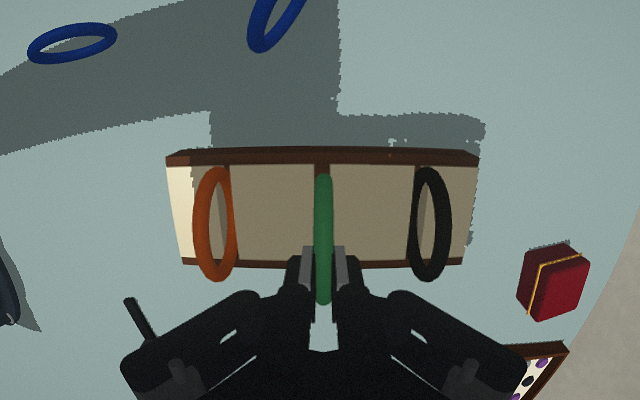

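>>> move_arm([
  {"xyz":[-30,0,0],"rot":[0,0,0],"claw":4},
  {"xyz":[-70,0,0],"rot":[0,0,0],"claw":4},
  {"xyz":[-110,0,0],"rot":[0,0,0],"claw":4},
  {"xyz":[-140,0,0],"rot":[0,0,0],"claw":4},
  {"xyz":[-150,0,0],"rot":[0,0,0],"claw":4},
  {"xyz":[-150,0,0],"rot":[0,0,0],"claw":4},
  {"xyz":[-150,0,0],"rot":[0,0,0],"claw":4},
])

```text
t: 6.1
eef_pos: [541.6, 231.7, 237.8]
eef_rot: [[-0.003, 0.982, 0.187], [-0.001, 0.187, -0.982], [-1.0, -0.003, 0.0]]
contact_force: [-0.5, 0.3, -0.8]
opening: 0.089
```

Run:
```python
from h import *
np.set_printoptions(precision=2,suppress=True)
s=manip.observe();print(s['t'],s['eef_pos'],s['opening'])
a=manip.grab_frame('wrist');b=manip.grab_frame('side');save('w4',a);save('s4',b)
cv2.imwrite('pics/s4c.png',cv2.resize(cv2.cvtColor(b,cv2.COLOR_RGB2BGR)[80:280,150:350],None,fx=3,fy=3,interpolation=cv2.INTER_CUBIC))
# target: ring axis th=93, ring centre beyond the free end
print('yaw',np.degrees(np.arctan2(s['eef_rot'][1,1],s['eef_rot'][0,1])))
print(rel([578,95,220],Rdown(np.radians(93)),s))
```

```text
6.1 [541.64 231.68 237.84] 0.08916373490834367
yaw 10.784112128636858
(array([ 17.82,  10.2 , 141.07]), array([-82.22,  -0.13,   0.17]))
```

View pics/w4.png

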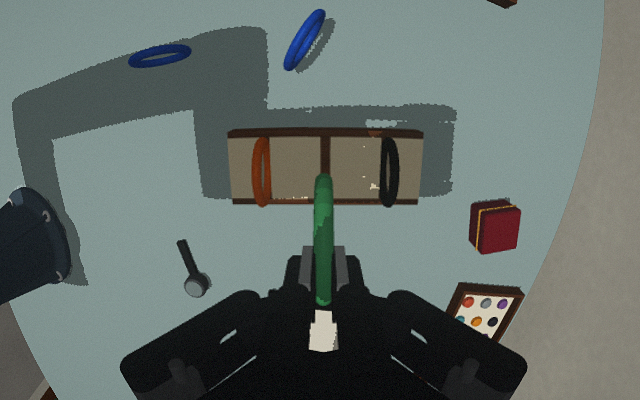

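View pics/s4c.png

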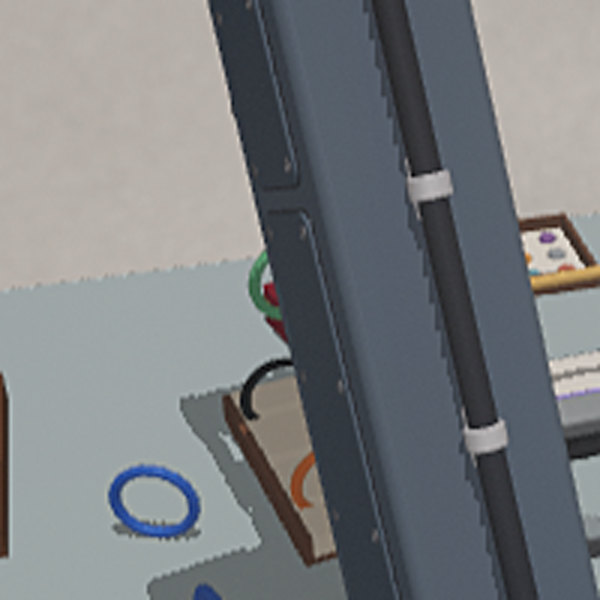

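Run:
```python
from h import *
np.set_printoptions(precision=2,suppress=True)
s=manip.observe()
print(rel([580.8,85,195],Rdown(np.radians(93)),s))
```

```text
(array([ 42.19,  11.42, 151.39]), array([-82.22,  -0.19,   0.23]))
```

>>> move_arm([
  {"xyz":[10,3,20],"rot":[-8.5,0,0],"claw":4},
  {"xyz":[20,6,40],"rot":[-17,0,0],"claw":4},
  {"xyz":[25,8,60],"rot":[-25,0,0],"claw":4},
  {"xyz":[30,10,80],"rot":[-33,0,0],"claw":4},
  {"xyz":[35,11.4,100],"rot":[-41,0,0],"claw":4},
  {"xyz":[42,11.4,120],"rot":[-49,0,0],"claw":4},
  {"xyz":[42,11.4,135],"rot":[-57,0,0],"claw":4},
  {"xyz":[42,11.4,145],"rot":[-65,0,0],"claw":4},
  {"xyz":[42,11.4,151.4],"rot":[-73,0,0],"claw":4},
  {"xyz":[42,11.4,151.4],"rot":[-80,0,0],"claw":4},
])

```text
t: 7.2
eef_pos: [581.7, 84.3, 195.5]
eef_rot: [[-0.004, -0.018, 1.0], [-0.0, 1.0, 0.018], [-1.0, -0.0, -0.004]]
contact_force: [0.1, -0.4, -0.4]
opening: 0.091
```

Run:
```python
from h import *
np.set_printoptions(precision=2,suppress=True)
s=manip.observe();print(s['t'],s['eef_pos'],s['opening'],'yaw',np.degrees(np.arctan2(s['eef_rot'][1,1],s['eef_rot'][0,1])))
print(rel([580.8,75,195],Rdown(np.radians(93)),s))
```

```text
7.2 [581.67  84.3  195.49] 0.09063529617995428 yaw 91.0045302232192
(array([ 0.5 , -9.29, -1.03]), array([-2.  , -0.21, -0.  ]))
```

>>> move_arm([
  {"xyz":[5,-2,-1],"rot":[-2,0,0],"claw":4},
  {"xyz":[10,-2,-1],"rot":[-2,0,0],"claw":4},
  {"xyz":[10,-2,-1],"rot":[-2,0,0],"claw":4},
  {"xyz":[10,-2,-1],"rot":[-2,0,0],"claw":4},
])

```text
t: 7.6
eef_pos: [581.0, 83.5, 186.7]
eef_rot: [[-0.002, -0.048, 0.999], [0.0, 0.999, 0.048], [-1.0, 0.0, -0.002]]
contact_force: [-0.2, -0.1, 0.2]
opening: 0.092
```

Run:
```python
from h import *
np.set_printoptions(precision=2,suppress=True)
s=manip.observe();print(s['t'],s['eef_pos'],s['opening'],'yaw',np.degrees(np.arctan2(s['eef_rot'][1,1],s['eef_rot'][0,1])))
a=manip.grab_frame('wrist');b=manip.grab_frame('side');c=manip.grab_frame('top');save('w5',a);save('s5',b)
for n,im,(y,x) in (('t5c',c,(120,250)),('s5c',b,(100,220))):
  cv2.imwrite(f'pics/{n}.png',cv2.resize(cv2.cvtColor(im,cv2.COLOR_RGB2BGR)[y:y+140,x:x+190],None,fx=4,fy=4,interpolation=cv2.INTER_CUBIC))
```

```text
7.6 [580.99  83.52 186.66] 0.09161026071010915 yaw 92.75504936304544
```

View pics/w5.png

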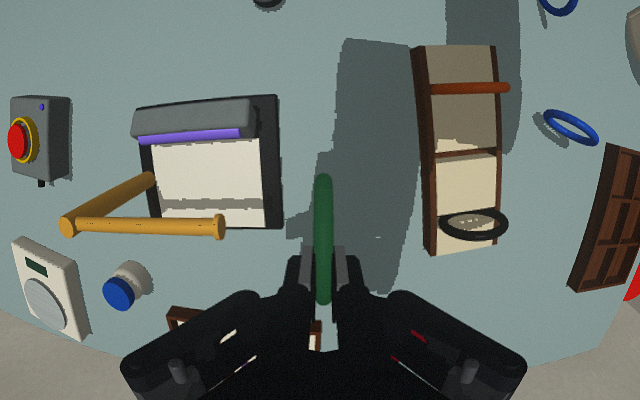

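View pics/t5c.png

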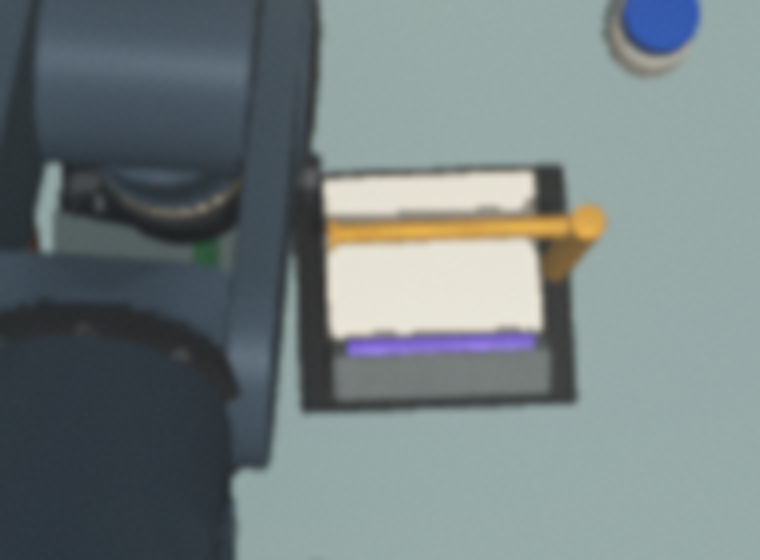

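View pics/s5c.png

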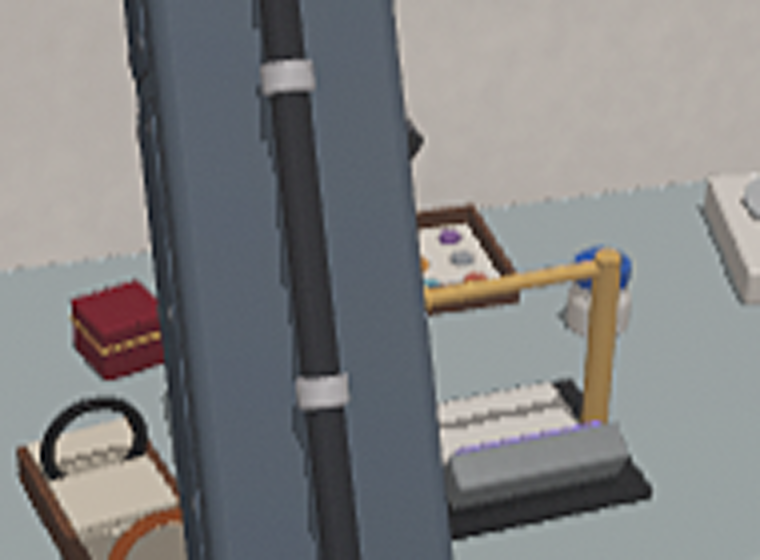

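```bash
cat > h2.py <<'E'
from h import *
np.set_printoptions(precision=1,suppress=True)
E
python3 - <<'E'
from h2 import *
s=manip.observe()
for uv in [(219,227),(180,226),(120,225.5),(68,226)]: print(uv,watz(uv,150,s))
R0=np.array(s['eef_rot']);p=np.array(s['eef_pos'])
for z0 in (-3,0,3):
    u=[]
    for a in np.radians(np.arange(0,360,3)):
        for k in (0,1.57,3.14,4.71):
            r=34.5+5*np.cos(k);u.append(wproj(p+R0@np.array([22.8-r*np.cos(a),5*np.sin(k),z0+r*np.sin(a)]),s))
    u=np.array(u);print(z0,u.min(0),u.max(0))
# bar and bar mid expected
print(wproj([584.1,16.4,150],s),wproj([587.2,-43.5,150],s))
E
```

```text
(219, 227) [583.3  14.1 150. ]
(180, 226) [584.8 -15.3 150. ]
(120, 225.5) [588.8 -69.4 150. ]
(68, 226) [ 595. -132.  150.]
-3 [313.  169.5] [333.7 302.9]
0 [313.1 174.4] [333.6 306.9]
3 [313.2 179.4] [333.5 310.9]
[222.3 228.3] [146.9 226.2]
```

>>> move_arm([
  {"xyz":[10,0,1],"rot":[0,0,0],"claw":4},
  {"xyz":[18.5,0,1],"rot":[0,0,0],"claw":4},
  {"xyz":[18.5,-10,1],"rot":[0,0,0],"claw":4},
  {"xyz":[18.5,-20,1],"rot":[0,0,0],"claw":4},
  {"xyz":[18.5,-30,1],"rot":[0,0,0],"claw":4},
  {"xyz":[18.5,-40,1],"rot":[0,0,0],"claw":4},
  {"xyz":[18.5,-45,1],"rot":[0,0,0],"claw":4},
  {"xyz":[18.5,-45,1],"rot":[0,0,0],"claw":4},
])

```text
t: 8.55
eef_pos: [584.9, 37.3, 169.3]
eef_rot: [[0.001, -0.047, 0.999], [-0.0, 0.999, 0.047], [-1.0, -0.0, 0.001]]
contact_force: [-0.0, 0.6, -0.2]
opening: 0.091
```

Run:
```python
from h2 import *
s=manip.observe();print(s['t'],s['eef_pos'],s['opening'],s['contact_force'])
a=manip.grab_frame('wrist');save('w6',a)
```

```text
8.55 [584.9  37.3 169.3] 0.09107028954907506 [-0.   0.6 -0.2]
```

View pics/w6.png

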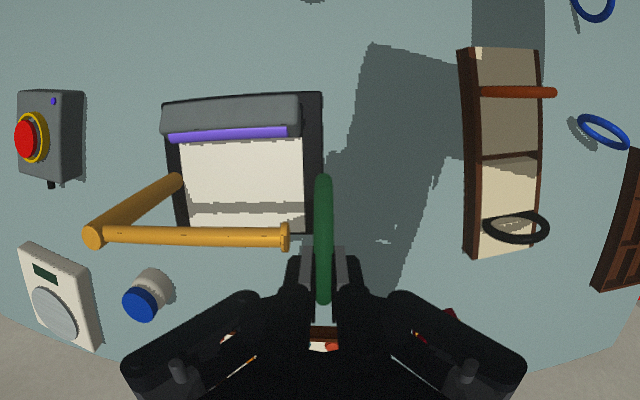

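Run:
```python
from h2 import *
s=manip.observe()
print([watz(u,150,s) for u in [(286,237),(200,236),(130,235)]])
print(rel([587.5,-43.5,169],Rdown(np.radians(92.8)),s))
```

```text
[array([581.7,  15.9, 150. ]), array([584.9, -38.2, 150. ]), array([589.1, -92.5, 150. ])]
(array([  0.3, -81.5,  -1.1]), array([-0.1,  0. , -0. ]))
```

>>> move_arm([
  {"xyz":[0,-10,-0.5],"rot":[0,0,0],"claw":4},
  {"xyz":[0,-20,-1],"rot":[0,0,0],"claw":4},
  {"xyz":[0,-30,-1],"rot":[0,0,0],"claw":4},
  {"xyz":[0,-40,-1],"rot":[0,0,0],"claw":4},
  {"xyz":[0,-50,-1],"rot":[0,0,0],"claw":4},
  {"xyz":[0,-60,-1],"rot":[0,0,0],"claw":4},
  {"xyz":[0,-70,-1],"rot":[0,0,0],"claw":4},
  {"xyz":[0,-80,-1],"rot":[0,0,0],"claw":4},
  {"xyz":[0,-80,-1],"rot":[0,0,0],"claw":4},
])

```text
t: 9.5
eef_pos: [587.8, -43.0, 169.1]
eef_rot: [[0.0, -0.047, 0.999], [-0.0, 0.999, 0.047], [-1.0, -0.0, 0.0]]
contact_force: [0.9, -1.3, 0.6]
opening: 0.087
```

Run:
```python
from h2 import *
s=manip.observe();print(s['t'],s['eef_pos'],s['opening'],s['contact_force'])
a=manip.grab_frame('wrist');save('w7',a)
```

```text
9.5 [587.8 -43.  169.1] 0.08654163283520527 [ 0.9 -1.3  0.6]
```

View pics/w7.png

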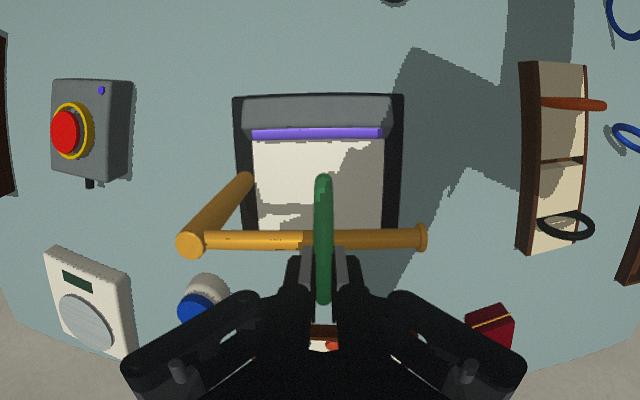

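>>> move_arm([
  {"xyz":[3,0,-1.5],"rot":[0,0,0],"claw":4},
  {"xyz":[6,0,-1.5],"rot":[0,0,0],"claw":4},
  {"xyz":[9,0,-1.5],"rot":[0,0,0],"claw":4},
  {"xyz":[11,0,-1.5],"rot":[0,0,0],"claw":4},
  {"xyz":[11,0,-1.5],"rot":[0,0,0],"claw":4},
])

```text
t: 10.05
eef_pos: [585.7, -41.2, 157.6]
eef_rot: [[-0.001, -0.049, 0.999], [0.0, 0.999, 0.049], [-1.0, 0.0, -0.001]]
contact_force: [-0.1, -0.2, -0.6]
opening: 0.088
```

Run:
```python
from h2 import *
s=manip.observe();print(s['t'],s['eef_pos'],s['opening'],s['contact_force'])
print(watz((323,239),150,s))
a=manip.grab_frame('wrist');save('w8',a)
```

```text
10.05 [585.7 -41.2 157.6] 0.08791545165621523 [-0.1 -0.2 -0.6]
[577.1 -41.8 150. ]
```

View pics/w8.png

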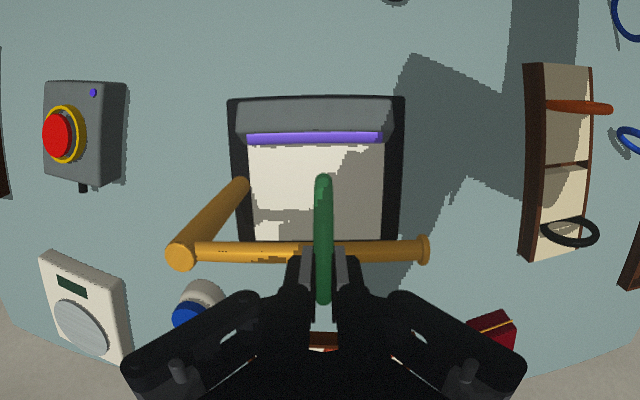

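>>> move_arm([
  {"xyz":[0,0,0],"rot":[0,0,0],"claw":20},
  {"xyz":[0,0,0],"rot":[0,0,0],"claw":30},
  {"xyz":[0,0,0],"rot":[0,0,0],"claw":40},
  {"xyz":[0,0,0],"rot":[0,0,0],"claw":45},
  {"xyz":[0,0,0],"rot":[0,0,0],"claw":45},
  {"xyz":[0,0,0],"rot":[0,0,0],"claw":45},
])

```text
t: 10.7
eef_pos: [586.0, -41.6, 158.1]
eef_rot: [[0.0, -0.048, 0.999], [-0.0, 0.999, 0.048], [-1.0, -0.0, 0.0]]
contact_force: [-0.4, 0.2, -0.2]
opening: 0.525
```

Run:
```python
from h2 import *
s=manip.observe();print(s['t'],s['eef_pos'],s['opening'],s['contact_force'])
a=manip.grab_frame('wrist');save('w9',a)
```

```text
10.7 [586.  -41.6 158.1] 0.5252619281060055 [-0.4  0.2 -0.2]
```

View pics/w9.png

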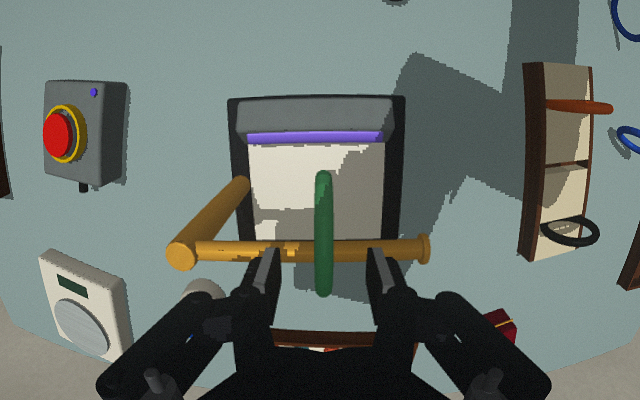

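>>> move_arm([
  {"xyz":[-20,0,0],"rot":[0,0,0],"claw":45},
  {"xyz":[-50,0,0],"rot":[0,0,0],"claw":45},
  {"xyz":[-90,0,0],"rot":[0,0,0],"claw":45},
  {"xyz":[-100,0,0],"rot":[0,0,0],"claw":45},
  {"xyz":[-100,0,0],"rot":[0,0,0],"claw":45},
])

```text
t: 11.25
eef_pos: [587.2, -41.8, 260.3]
eef_rot: [[0.005, -0.049, 0.999], [-0.001, 0.999, 0.049], [-1.0, -0.002, 0.005]]
contact_force: [0.2, -0.5, -0.9]
opening: 0.527
```

Run:
```python
from h2 import *
s=manip.observe();print(s['t'],s['eef_pos'],s['opening'],s['contact_force'],s['joint_positions'])
a=manip.grab_frame('wrist');save('w10',a)
for t in ['key_top','control_box','jade_bangle']:
    L=manip.spot_point('wrist',t);print(t,[(np.round(d['uv'],1).tolist(),round(d['score'],2)) for d in L][:3])
    if L and t=='key_top': print(watz(L[0]['uv'],67,s))
for th in (92.8,60,10):print(rel([536.5,-323,180],Rdown(np.radians(th)),s))
```

```text
11.25 [587.2 -41.8 260.3] 0.526701869677829 [ 0.2 -0.5 -0.9] [-0.3  0.4  1.5  0.   1.2 -1.9]
key_top [([109.9, 121.5], 0.82), ([319.8, 191.2], 0.71)]
[ 529.  -317.7   67. ]
control_box [([137.2, 119.2], 0.61)]
jade_bangle [([593.1, 130.2], 0.95), ([326.9, 185.9], 0.9), ([585.0, 19.6], 0.68)]
(array([  80.4, -278.2,  -64.7]), array([-0. ,  0.3,  0.1]))
(array([  80.4, -278.2,  -64.7]), array([32.8,  0.3,  0. ]))
(array([  80.4, -278.2,  -64.7]), array([82.8,  0.3, -0.1]))
```

View pics/w10.png

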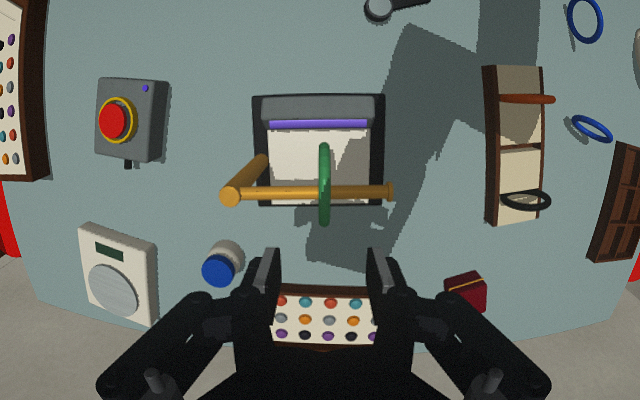

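>>> move_arm([
  {"xyz":[0,-40,-10],"rot":[8,0,0],"claw":0},
  {"xyz":[0,-80,-20],"rot":[16,0,0],"claw":0},
  {"xyz":[0,-125,-30],"rot":[24,0,0],"claw":0},
  {"xyz":[10,-170,-40],"rot":[32,0,0],"claw":0},
  {"xyz":[30,-210,-50],"rot":[40,0,0],"claw":0},
  {"xyz":[50,-250,-60],"rot":[48,0,0],"claw":0},
  {"xyz":[80,-278,-65],"rot":[48,0,0],"claw":0},
  {"xyz":[80,-278,-65],"rot":[48,0,0],"claw":0},
  {"xyz":[80,-278,-65],"rot":[48,0,0],"claw":0},
  {"xyz":[80,-278,-65],"rot":[48,0,0],"claw":0},
], squeeze=30)

```text
t: 12.45
eef_pos: [534.8, -321.4, 178.0]
eef_rot: [[-0.0, 0.709, 0.705], [0.001, 0.705, -0.709], [-1.0, 0.0, -0.001]]
contact_force: [0.4, -0.6, 0.8]
opening: -0.002
```

Run:
```python
from h2 import *
s=manip.observe();print(s['t'],s['eef_pos'],s['opening'],s['contact_force'],s['eef_rot'])
a=manip.grab_frame('wrist');save('w11',a)
L=manip.spot_point('wrist','key_top');print([(np.round(d['uv'],1).tolist(),round(d['score'],2)) for d in L][:3])
print(watz(L[0]['uv'],67,s))
hsv=cv2.cvtColor(a,cv2.COLOR_RGB2HSV);m=cv2.inRange(hsv,(0,150,90),(6,255,255))|cv2.inRange(hsv,(174,150,90),(180,255,255))
n,l,st,ce=cv2.connectedComponentsWithStats(m)
for i in range(1,n):
    if st[i][4]>300: print(st[i],ce[i],watz(ce[i],67,s))
m=cv2.inRange(hsv,(22,150,90),(32,255,255));r,c=np.nonzero(m);print('yellow',c.min(),c.max(),r.min(),r.max(),watz(((c.min()+c.max())/2,(r.min()+r.max())/2),58,s))
c2=manip.grab_frame('top');save('t11',c2)
cv2.imwrite('pics/s11c.png',cv2.resize(cv2.cvtColor(manip.grab_frame('side'),cv2.COLOR_RGB2BGR)[100:250,220:420],None,fx=3,fy=3,interpolation=cv2.INTER_CUBIC))
```

```text
12.45 [ 534.8 -321.4  178. ] -0.0021129168174958083 [ 0.4 -0.6  0.8] [[-0.   0.7  0.7]
 [ 0.   0.7 -0.7]
 [-1.   0.  -0. ]]
[([321.5, 186.3], 0.77)]
[ 528.3 -316.9   67. ]
[ 295  160   53   51 2108] [321.5 184.8] [ 527.4 -315.9   67. ]
yellow 287 631 22 215 [ 572.3 -185.8   58. ]
```

View pics/w11.png

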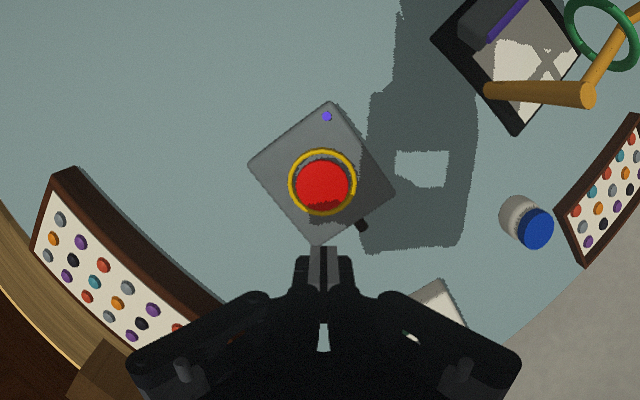

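View pics/s11c.png

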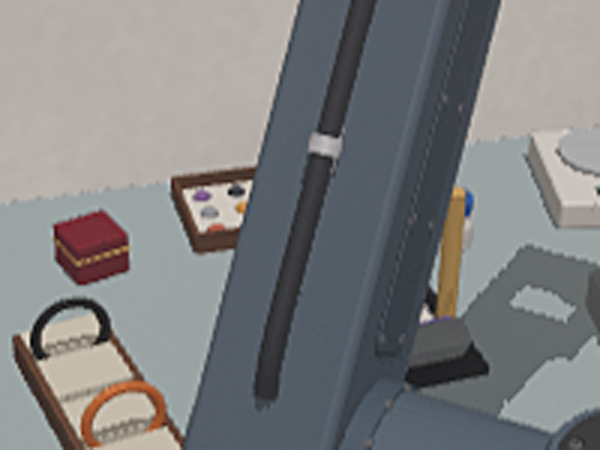

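Run:
```python
from h2 import *
s=manip.observe()
a=cv2.cvtColor(cv2.imread('pics/w11.png'),cv2.COLOR_BGR2HSV)
m=cv2.inRange(a,(20,150,90),(34,255,255));m[:, :270]=0;m[:,380:]=0;m[:130]=0;m[230:]=0
P=cv2.findNonZero(m)
e=cv2.fitEllipse(cv2.convexHull(P));print('outer',e,watz(e[0],58,s))
h=np.array([watz(p[0],58,s) for p in cv2.convexHull(P)])
print(cv2.minEnclosingCircle(h[:,:2].astype(np.float32)))
t=cv2.cvtColor(cv2.imread('pics/top0.png'),cv2.COLOR_BGR2HSV)
m=cv2.inRange(t,(18,120,90),(34,255,255));m[:,:450]=0;m[:,500:]=0;m[:190]=0;m[230:]=0
h=np.array([atz('top',p[0],58) for p in cv2.convexHull(cv2.findNonZero(m))]);print(cv2.minEnclosingCircle(h[:,:2].astype(np.float32)))
print(rel([529,-317.5,85],Rdown(np.radians(44.8)),s))
```

```text
outer ((321.6675109863281, 181.3889923095703), (67.76477813720703, 69.0068588256836), 89.16581726074219) [ 528.1 -316.    58. ]
((528.4172973632812, -316.6551513671875), 31.611080169677734)
((529.394775390625, -315.2684326171875), 31.54220199584961)
(array([94.2, -1.7, -7.4]), array([ 0.1,  0.1, -0. ]))
```

>>> move_arm([
  {"xyz":[30,-0.7,-8],"rot":[0,0,0],"claw":0},
  {"xyz":[65,-0.7,-8],"rot":[0,0,0],"claw":0},
  {"xyz":[90,-0.7,-8],"rot":[0,0,0],"claw":0},
  {"xyz":[100,-0.7,-8],"rot":[0,0,0],"claw":0},
  {"xyz":[106,-0.7,-8],"rot":[0,0,0],"claw":0},
  {"xyz":[106,-0.7,-8],"rot":[0,0,0],"claw":0},
  {"xyz":[106,-0.7,-8],"rot":[0,0,0],"claw":0},
])

```text
t: 13.35
eef_pos: [529.4, -317.8, 73.4]
eef_rot: [[0.002, 0.71, 0.705], [-0.002, 0.705, -0.71], [-1.0, 0.0, 0.003]]
contact_force: [0.1, -1.0, 0.3]
opening: 0.002
```

Run:
```python
from h2 import *
s=manip.observe();print(s['t'],s['eef_pos'],s['contact_force'])
a=manip.grab_frame('wrist');s2=manip.observe();print(s2['eef_pos'],s2['contact_force'])
save('w12',a)
cv2.imwrite('pics/w12c.png',cv2.resize(cv2.cvtColor(a,cv2.COLOR_RGB2BGR)[150:300,220:420],None,fx=4,fy=4,interpolation=cv2.INTER_CUBIC))
```

```text
13.35 [ 529.4 -317.8   73.4] [ 0.1 -1.   0.3]
[ 529.4 -317.9   73.5] [-0.2 -0.1  0.2]
```

View pics/w12c.png

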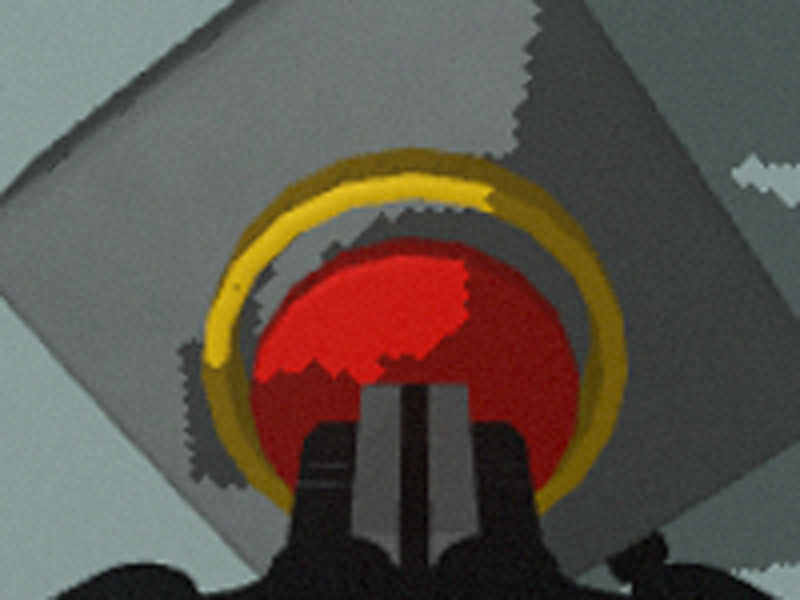

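>>> move_arm([
  {"xyz":[3,0,0],"rot":[0,0,0],"claw":0},
  {"xyz":[6,0,0],"rot":[0,0,0],"claw":0},
  {"xyz":[8,0,0],"rot":[0,0,0],"claw":0},
  {"xyz":[8,0,0],"rot":[0,0,0],"claw":0},
  {"xyz":[8,0,0],"rot":[0,0,0],"claw":0},
])

```text
t: 13.9
eef_pos: [528.9, -317.6, 64.5]
eef_rot: [[0.001, 0.71, 0.704], [-0.001, 0.704, -0.71], [-1.0, 0.0, 0.001]]
contact_force: [-0.6, -1.1, 3.1]
opening: -0.002
```

```bash
cat > rd.py <<'E'
from h2 import *
import sys
z=[];f=[]
for i in range(6):
    s=manip.observe();z.append(s['eef_pos']);f.append(s['contact_force']); a=manip.grab_frame('wrist')
print(s['t'],np.mean(z,0),np.std(z,0),np.mean(f,0),np.std(f,0))
cv2.imwrite(f'pics/{sys.argv[1]}.png',cv2.resize(cv2.cvtColor(a,cv2.COLOR_RGB2BGR)[150:300,220:420],None,fx=4,fy=4,interpolation=cv2.INTER_CUBIC))
E
python3 rd.py w13
```

```text
14.15 [ 528.9 -317.6   64.4] [0. 0. 0.] [ 1.  -0.6  2.7] [0.7 0.2 0.5]
```

>>> move_arm([
  {"xyz":[2,0,0],"rot":[0,0,0],"claw":0},
  {"xyz":[4,0,0],"rot":[0,0,0],"claw":0},
  {"xyz":[6.3,0,0],"rot":[0,0,0],"claw":0},
  {"xyz":[6.3,0,0],"rot":[0,0,0],"claw":0},
  {"xyz":[6.3,0,0],"rot":[0,0,0],"claw":0},
])

```text
t: 14.7
eef_pos: [528.9, -317.6, 57.9]
eef_rot: [[0.001, 0.71, 0.704], [-0.001, 0.704, -0.71], [-1.0, 0.0, 0.001]]
contact_force: [1.8, -1.5, 4.9]
opening: -0.001
```

```bash
python3 rd.py w14
```

```text
14.95 [ 528.9 -317.6   58. ] [0. 0. 0.] [ 1.8 -1.5  4.8] [0.1 0.4 0.3]
```

View pics/w14.png

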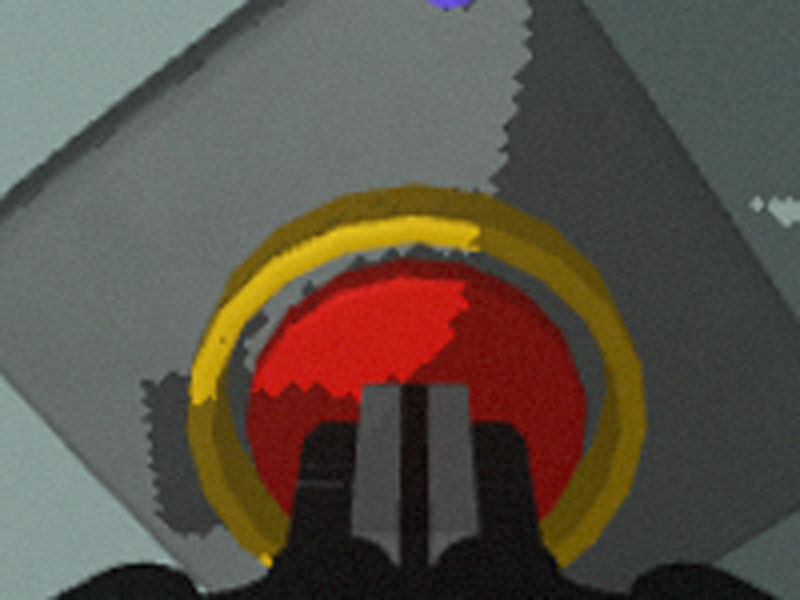

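Run:
```python
from h2 import *
a=manip.grab_frame('top');s=manip.observe();print(s['t'],s['eef_pos'],s['contact_force'])
cv2.imwrite('pics/t15.png',cv2.resize(cv2.cvtColor(a,cv2.COLOR_RGB2BGR)[140:260,210:410],None,fx=4,fy=4,interpolation=cv2.INTER_CUBIC))
w=manip.grab_frame('wrist');save('w15',w)
```

```text
15.05 [ 528.8 -317.6   58. ] [ 2.5 -2.2  5.1]
```

View pics/t15.png

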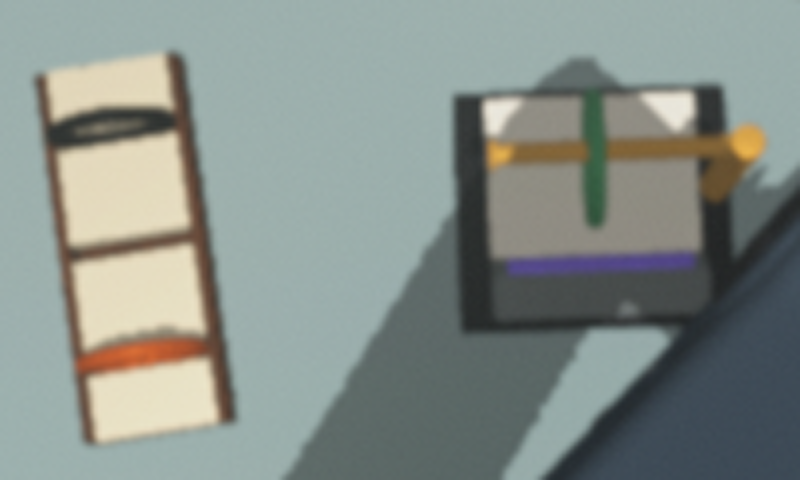

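View pics/w15.png

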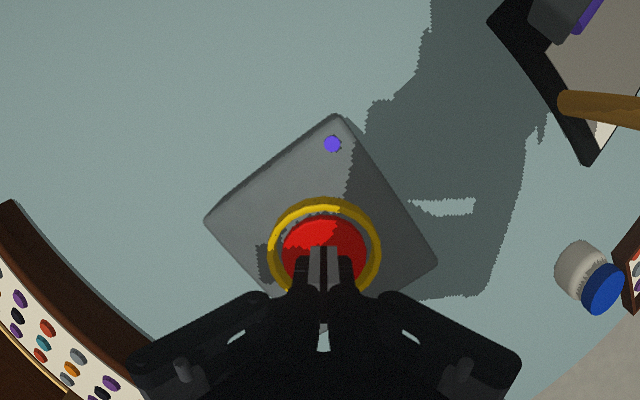

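The top view shows the jade bangle hanging on the bar, at (595,150) in the crop. The black and amber bangles are still in their slots. The key is held at z = 58.0 mm.

Run:
```python
from h2 import *
print(manip.close_job());
```

```text
the job is handed in; nothing more can be done
None
```

The jade bangle hangs by itself on the lamp stand bar. The robot was still holding the red key flush with the collar when I handed the job in, at about 15 s of the 54 s allowed.

- **Bangle:** I took it from the middle slot, turned it to line up with the bar and slid it over the free end to near bar_mid. I let go about 8 mm above its resting height, so it dropped that far onto the bar. The last top view shows it hanging on the bar with the gripper well clear.
- **Key:** I pressed it with the shut fingers. The last readings put the fingertips at z = 58.0 mm, the rim height, with about 4.8–5.1 N upward against the 4.8 N expected when flush. I also saw a small sideways force, about 2 N each along x and y.
- **Other items:** The black and amber bangles are still in their slots. I did not touch the loupe, the jar or the blue look-alikes.

One disagreement on the way: the detector's key position in the first top view was about 10 mm off. I used the collar's outline in the wrist and top pictures instead; those agreed within 2 mm.

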